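# Close the vial incubator

## Robot

A 6-joint arm with a two-finger parallel gripper is mounted at the origin on the work surface. World frame = base frame: x ahead of the robot, y to its left, z up, the work surface at z = 0. Lengths are in m, angles in degrees, forces in N, time in s.
With the tool pointing down it reaches from about 0.4 to 0.825 m from the base axis. Payload 7 kg.
Tool frame: the origin (TCP) lies on the centre line of the jaws, within the pads' length; the fingertips stand 8 mm ahead of it and the grasp point (between the pads) lies 11 mm behind it; z points along the fingers, y is the line along which they close (so a half turn about z gives the same grasp; the last joint's range is limited). The gripper opens to 88 mm and grips with 3 to 60 N. Pads are 19 mm wide; open, the fingers measure 130 mm over their backs; the gripper's body (78 mm by 193 mm) begins 47 mm behind the grasp point.
Start: joints at [-55.628, 20.546, 0.682, 0, -70.136, -16.507], TCP at [0.207, -0.642, 0.235] pointing down, gripper open.
Joint ranges: [-176.03, 176.03], [-82.01, 121.73], [-58.28, 71.71], [-173.87, 95.51], [-174.79, -0.11], [-173.66, 173.66]. Speed limits (degrees/s): [136.94, 136.94, 172.46, 180, 180, 180].

## Interface

Orientations are given as [roll, pitch, yaw] about the fixed x, y, z axes, in that order (R = Rz(yaw) Ry(pitch) Rx(roll)).
In Python, from plant import ctrl, vision gives the robot as it stands. The module is installed in compiled form; this text tells all that it offers.
- The arm moves only by the tool move_arm, never from a script. Its argument "moves" is one flat list of numbers, 7 for each row, row after row: the finger opening in cm, from 0 to 8.76, then the shift along the tool's x, y, z in cm, then the turn, a rotation vector about the tool's x, y, z in rad. A call has 1 to 8 rows; each row shifts and turns the commanded pose from where the row before left it, along the tool's axes as they then stand; what a row does not reach is not made up. A row lasts 1/10 s, in which the tool goes at most 50 mm and 8.59 degrees, less where a joint would pass 70% of its speed; a pose out of reach is approached as far as the arm can. A call with a gripper value outside its range is refused whole. The fingers move at their own pace and stop on an object; the grip force is fixed at half the most. Time passes only in rows, so rows that do not move let the fingers close. It gives the time, the measured TCP pose, the force, the opening and the grip force at its end, in the units of the state.
- ctrl.get_obs(): the state, without advancing time (a new reading comes with each control period).
- vision.snapshot(name): name is "scene" or "top" or "wrist"; returns (picture, depth): 384x512x3 uint8, red, green, blue; 384x512 float32, m along the optical axis (not along the pixel's ray), 0 where there is no reading.
- vision.camera_model(name): a dict with "vertical_fov" (degrees; the focal length in pixels is half the picture's height over the tangent of half this angle, whatever the lens; pixels are square), "cx", "cy" (the principal point, pixels), "D" ([k1, k2, p1, p2, k3] as OpenCV has them; the pictures are not rectified), "cam_to_world" (4x4, takes a point from camera to world coordinates). Camera axes: x right, y down, z forward; pixel columns grow to the right and rows downward; lengths in m; the calibration is good to about 2 mm. A picture is of the moment at which its call begins: read the wrist's pose just before it. camera_model takes no time and is no camera call; for the wrist camera it gives the pose at the moment of the call.
- ctrl.close_job(): hands the job in; it is judged then, once.
The state is a dict: "clock": time; "joint_pos": joint angles; "qvel": joint speeds; "tau": joint torques, N m; "tool_pos": TCP position; "orientation": TCP orientation; "force": force on the tool from outside, world axes, zero at the start; "moment": the same for the moment, N m; "opening": finger opening in m; "gripper_force": force on a finger pad.
Only numpy, scipy, OpenCV 4.12 (cv2) and the standard library are available. Lean on these libraries where they do the work, as an engineer would, in place of code of your own. Each camera call takes 0.05 s, during which the arm holds its last target. There are 200 camera calls.

## Task

Get the vial incubator ready to run: push the upright orange hold-down flap down until it lies flat over the vials, and only then push the blue lid over and press it fully shut on top of it. Do not let the lid slam, do not pick up anything, and leave the vials and the glassware round about standing where they are.

Things in the scene. Friction and masses are not known exactly. Their poses are not given: they have to be found in the camera images.
- incubator: White vial incubator, a box 200 x 200 mm, 110 mm high without its lid, fixed, open on top, walls 8 mm. Origin at the centre of its underside, z up. Lid hinge on its own +x side, flap hinge on its -x side, both along its y. Yaw is within 0.52 of pi/2: lid hinge on the robot's left, flap hinge on its right. Inside, a metal block (top 65 mm above the bench) holds four vials.
- lid (a joint): Angle of the blue opaque lid: 0 = shut flat on the box, about 1.57 = standing upright, larger = leaning outwards, away from the box (starts 1.65 to 1.9, stop at 2.0). Stiff friction hinge (0.44 N m): it stays at any angle, neither falls nor springs, and must be pushed all the way. It cannot pass through the raised flap.
- lid_hinge (a point): Point on the lid's hinge axis at the middle of its width, 110.5 mm above the bench, 100 mm from the box's centre along the box's +x. The lid is a flat plate 200 mm long from the hinge, 200 mm wide and 8 mm thick; shut, it reaches from the hinge in the box's -x direction, with its inner face in the plane of the hinge axis and its outer (upper) face 8 mm above that. Weighs 0.25 to 0.35 kg. No handle.
- lid_edge (a point): Middle of the lid's free edge, on its outer face (200 mm from the hinge).
- flap (a joint): Angle of the orange hold-down flap: 0 = folded flat over the vials, inside the box and 12.5 mm below its rim, about 1.57 = standing upright (starts 1.3 to 1.6, stop at 1.65). Stiff friction hinge (0.12 N m): it stays where it is left.
- flap_hinge (a point): Point on the flap's hinge axis at the middle of its width, 92.5 mm above the bench, 87 mm from the box's centre along the box's -x, just inside the wall. The flap is a flat plate 110 mm long from the hinge, 160 mm wide and 5 mm thick; folded, it reaches from the hinge in the box's +x direction, its lower face in the plane of the hinge axis and its outer (upper) face 5 mm above that. When it stands up its outer face looks away from the lid.
- flap_edge (a point): Middle of the flap's free edge, on its outer face (110 mm from the hinge).
- vial0_center (a point): Centre (half-way up) of a loose amber vial with a white cap, 23 mm across, 48 mm tall, standing in a hole of the block, its cap top 83 mm above the bench (9 mm below the folded flap). To be left standing there.
- vial1_center (a point): Centre (half-way up) of a loose amber vial with a red cap, 23 mm across, 48 mm tall, standing in a hole of the block, its cap top 83 mm above the bench (9 mm below the folded flap). To be left standing there.
- vial2_center (a point): Centre (half-way up) of a loose amber vial with a white cap, 23 mm across, 48 mm tall, standing in a hole of the block, its cap top 83 mm above the bench (9 mm below the folded flap). To be left standing there.
- vial3_center (a point): Centre (half-way up) of a loose amber vial with a green cap, 23 mm across, 48 mm tall, standing in a hole of the block, its cap top 83 mm above the bench (9 mm below the folded flap). To be left standing there.
- flask_center (a point): Centre (half-way up) of a loose green glass conical flask, 76 mm across the foot, 115 mm tall, standing on the bench; to be left alone.
- beaker_center (a point): Centre (half-way up) of a loose blue plastic beaker, 66 mm across, 85 mm tall, standing on the bench; to be left alone.
- reagent_center (a point): Centre (half-way up) of a loose amber reagent bottle, 70 mm across, 160 mm tall, standing on the bench; to be left alone.
- jar_center (a point): Centre (half-way up) of a loose white jar with a red cap, 60 mm across, 75 mm tall, standing on the bench; to be left alone.
Mind the look-alikes: they are no part of the job. What is shaped like the part that bears reagent_center but yellow is not meant.

How it is judged:
By the outcome, as a careful person would: the job done as asked, in the order asked, and still so for the second after the job is handed in, with the robot touching nothing.
It also fails if it takes over 56 s, if anything falls off the work surface, if the arm or the gripper's body presses on something with over 40 N, if the wrist force passes 120 N, or if a joint passes its speed limit or range.

## Working session

There is one attempt and no reset: what is moved stays moved. The work goes in short steps, Python scripts to look and compute and a tool call to move; the robot and the scene stay as the last step left them, time stands still between calls to the robot, and variables do not carry over. Pictures are saved under pics/ and viewed, at most 10 in all, crops included, and the job is handed in when it is done.

Besides the shell and the picture viewer there is one more tool, called after "Request:" as name(argument=value, ...) on one line, values as JSON. move_arm: Moves the arm, as the interface text tells. Its arguments: {"type":"object","properties":{"moves":{"type":"array"}},"required":["moves"]}

```bash
mkdir -p pics; cat > h.py <<'E'
import numpy as np, cv2
from plant import ctrl, vision
def snap(n):
    p,d=vision.snapshot(n); m=vision.camera_model(n); np.savez('%s.npz'%n,p=p,d=d,T=m['cam_to_world'],f=192/np.tan(np.radians(m['vertical_fov']/2)),c=[m['cx'],m['cy']],D=m['D']); return p
def load(n): return np.load('%s.npz'%n)
def pts(s,uv):
    "world points from depth at integer pixels uv Nx2"
    uv=np.asarray(uv); K=np.array([[s['f'],0,s['c'][0]],[0,s['f'],s['c'][1]],[0,0,1.]])
    n=cv2.undistortPoints(uv.reshape(-1,1,2).astype(float),K,s['D']).reshape(-1,2)
    z=s['d'][uv[:,1],uv[:,0]]; c=np.c_[n*z[:,None],z]
    return c@s['T'][:3,:3].T+s['T'][:3,3], z>0
E
python3 - <<'E'
from h import *
a=snap('scene');b=snap('top')
cv2.imwrite('pics/a.png',cv2.cvtColor(a,cv2.COLOR_RGB2BGR));cv2.imwrite('pics/b.png',cv2.cvtColor(b,cv2.COLOR_RGB2BGR))
for n in('scene','top'):
    s=load(n);print(s['T'].round(3),s['f'],(s['d']>0).mean())
print(ctrl.get_obs())
E
```

```text
[[-0.399  0.582 -0.709  1.58 ]
 [ 0.917  0.236 -0.322  0.449]
 [-0.02  -0.778 -0.627  0.936]
 [ 0.     0.     0.     1.   ]] 430.2994208536139 0.9959513346354166
[[-0.011 -0.992  0.122  0.449]
 [-1.     0.008 -0.02   0.019]
 [ 0.019 -0.122 -0.992  1.716]
 [ 0.     0.     0.     1.   ]] 489.6428862422678 0.9959564208984375
{'clock': 0.1, 'joint_pos': array([-5.56275420e+01,  2.05886089e+01,  6.38337217e-01, -1.89968102e-02,
       -7.01351759e+01, -1.65070594e+01]), 'qvel': array([-0.04751511, -0.11197805,  0.14325936, -0.01240963, -0.07692698,
        0.03414123]), 'tau': array([-1.93516949e-03, -5.84163380e+01,  2.93749005e+01,  7.01547503e+00,
        1.02031013e-02, -7.03499995e-05]), 'tool_pos': array([ 0.20692868, -0.64204656,  0.23369277]), 'orientation': array([ 1.79912999e+02, -7.15797369e-03, -1.62141064e+02]), 'force': array([-0.32692008, -0.04232036,  0.23019788]), 'moment': array([ 0.02581769, -0.02984828, -0.03931933]), 'gripper_force': 0.0, 'opening': 0.08745434116063398}
```

View pics/a.png

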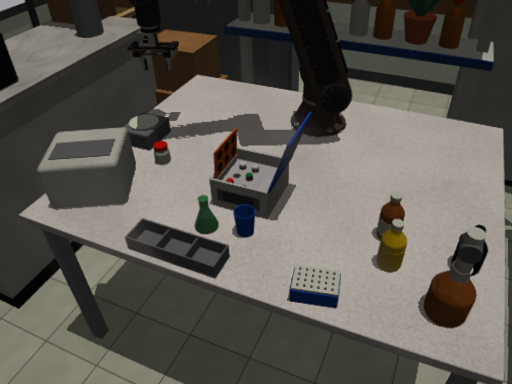

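View pics/b.png

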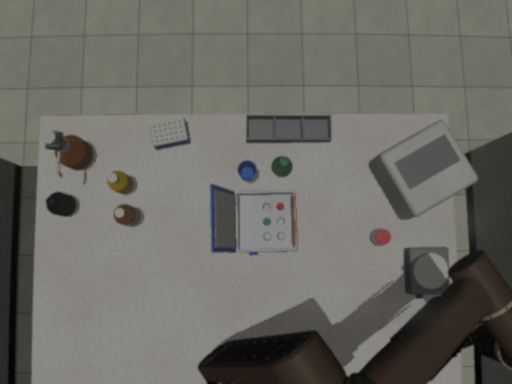

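The scene view shows the incubator at about (250,180), with the orange flap upright at (227,155) and the blue lid leaning outwards at (291,150). In the top view the box is at (267,222), the lid at (222,218) and the flap at (294,220). The beaker is at (247,170), the flask at (282,166) and the jar at (381,237).

Possible mix-ups:
- **Blue:** the beaker (247,170) and the rack (170,133) could pass for the lid (222,218).
- **Orange:** the brown bottles (124,214) and (75,152) could pass for the flap (294,220).
- **Reagent bottle:** amber at (124,214), with a yellow look-alike at (119,182).

I choose the plates on the box.

```bash
cat > meas.py <<'E'
from h import *
def plane(P):
    c=P.mean(0);return c,np.linalg.svd(P-c)[2]
def run(names=('scene','top')):
    for n in names:
        s=load(n);hsv=cv2.cvtColor(s['p'],cv2.COLOR_RGB2HSV)
        for k,lo,hi in(('orange',(4,150,50),(16,255,255)),('blue',(105,120,40),(125,255,255))):
            m=cv2.inRange(hsv,lo,hi);v,u=np.nonzero(m);P,ok=pts(s,np.c_[u,v]);
            ok&=(abs(P[:,0]-.52)<.16)&(abs(P[:,1])<.2)&(P[:,2]>.085)&(P[:,2]<.4);P=P[ok]
            if k=='blue':ok2=P[:,1]>-.02;P=P[ok2]
            if len(P)<20:print(n,k,len(P));continue
            c,V=plane(P);r=abs((P-c)@V[2]);P=P[r<.008];c,V=plane(P)
            nrm=V[2];print(n,k,len(P),'c',c.round(4),'n',nrm.round(3),'range',np.percentile(P,[1,99],axis=0).round(3).tolist(),'tilt deg',np.degrees(np.arcsin(nrm[2])).round(1),'yaw n',np.degrees(np.arctan2(nrm[1],nrm[0])).round(1))
if __name__=='__main__':
    run()
    s=load('top');v,u=np.mgrid[140:290,190:330];uv=np.c_[u.ravel(),v.ravel()];P,ok=pts(s,uv)
    g=ok&(abs(P[:,2]-.11)<.006)&(abs(P[:,0]-.5)<.2)
    hsv=cv2.cvtColor(s['p'],cv2.COLOR_RGB2HSV)[uv[:,1],uv[:,0]];g&=hsv[:,1]<60
    r=cv2.minAreaRect(P[g,:2].astype(np.float32));print('rim',g.sum(),r,P[g,2].mean())
    s=load('scene');v,u=np.mgrid[120:220,190:330];uv=np.c_[u.ravel(),v.ravel()];P,ok=pts(s,uv);hsv=cv2.cvtColor(s['p'],cv2.COLOR_RGB2HSV)[uv[:,1],uv[:,0]]
    g=ok&(abs(P[:,2]-.11)<.006)&(hsv[:,1]<60);print(g.sum(),cv2.minAreaRect(P[g,:2].astype(np.float32)))
E
python3 - <<'E'
from h import *
import runpy;runpy.run_path('meas.py',run_name='__main__')
a=load('scene')['p'][100:230,190:330];cv2.imwrite('pics/c.png',cv2.cvtColor(cv2.resize(a,None,fx=4,fy=4,interpolation=3),cv2.COLOR_RGB2BGR))
for n,px in(('top',dict(beaker=(247,170),flask=(282,166),jar=(381,237))),):
    for k,q in px.items(): print(k,pts(load(n),[q])[0].round(3))
E
```

```text
scene orange 306 c [ 0.5668 -0.1472  0.1555] n [-0.018  0.998 -0.063] range [[0.48, -0.153, 0.098], [0.639, -0.142, 0.203]] tilt deg -3.6 yaw n 91.0
scene blue 157 c [0.5795 0.0937 0.2669] n [-0.01   0.95  -0.313] range [[0.459, 0.048, 0.129], [0.656, 0.106, 0.3]] tilt deg -18.2 yaw n 90.6
top orange 17
top blue 134 c [0.5519 0.1017 0.298 ] n [-0.02   0.951 -0.308] range [[0.46, 0.099, 0.288], [0.644, 0.105, 0.305]] tilt deg -17.9 yaw n 91.2
rim 470 ((0.5562795400619507, -0.06132949888706207), (0.20055031776428223, 0.20279671251773834), 0.7684416770935059) 0.11017232240493874
270 ((0.6124333739280701, -0.057514116168022156), (0.20670531690120697, 0.3158915042877197), 89.40802764892578)
beaker [[ 0.741 -0.004  0.008]]
flask [[ 0.743 -0.123  0.071]]
jar [[ 0.497 -0.454  0.075]]
```

View pics/c.png

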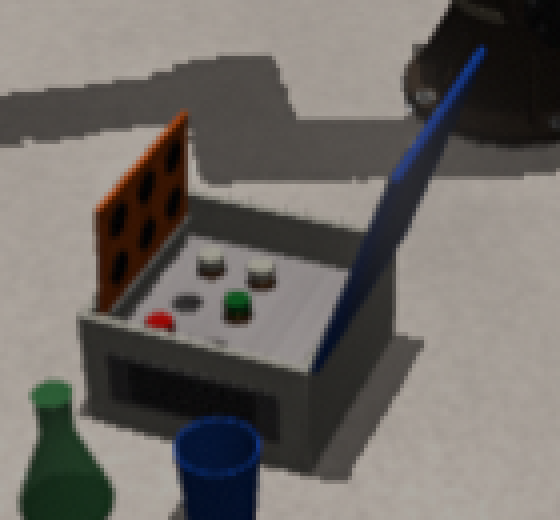

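The crop shows the orange holed flap on the left and the blue lid on the right of the white box, so the choice is right. Box centre is about (0.556, -0.059), yaw about 91°. The flap is at about 86° and the lid at about 108°. First I close the fingers, lift and turn the tool.

Request:
move_arm(moves=[0, 0, 0, -0.8, 0, 0, -0.145, 0, 0, 0, -0.8, 0, 0, -0.145, 0, 0, 0, -0.8, 0, 0, -0.145, 0, 0, 0, -0.8, 0, 0, -0.145, 0, 0, 0, -0.8, 0, 0, -0.145, 0, 0, 0, -0.8, 0, 0, -0.145, 0, 0, 0, -0.8, 0, 0, -0.145, 0, 0, 0, -0.8, 0, 0, -0.145])

```text
clock: 0.9
tool_pos: [0.207, -0.6422, 0.2983]
orientation: [180.0, 0.1, -95.3]
force: [0.5, 0.5, 0.3]
opening: 0.0293
gripper_force: 0.0
```

```bash
python3 - <<'E'
from h import *
o=ctrl.get_obs();T=vision.camera_model('wrist')['cam_to_world']
from scipy.spatial.transform import Rotation as R
Rt=R.from_euler('xyz',o['orientation'],degrees=True).as_matrix()
print(o['tool_pos'],o['orientation'],o['joint_pos'],o['opening'],'cam in tool',Rt.T@(T[:3,3]-o['tool_pos']),Rt)
E
```

```text
[ 0.20702838 -0.64217617  0.29827964] [ 1.79972992e+02  5.49898884e-02 -9.53291282e+01] [-5.56247228e+01  1.88687723e+01  6.44962362e+00 -1.46912693e-02
 -7.76404113e+01  5.02987596e+01] 0.02931664916165418 cam in tool [ 0.0701451  -0.00059543 -0.14979429] [[-9.28767425e-02 -9.95677541e-01 -3.80193589e-04]
 [-9.95677151e-01  9.28763245e-02  9.99385245e-04]
 [-9.59754461e-04  4.71369716e-04 -9.99999428e-01]]
```

Request:
move_arm(moves=[0, 0, 0, 0, 0, 0, -0.11, 0, -2.9, -2.4, 0, 0, 0, 0, 0, -2.9, -2.4, 0, 0, 0, 0, 0, -2.9, -2.4, 0, 0, 0, 0, 0, -2.9, -2.4, 0, 0, 0, 0, 0, -2.9, -2.4, 0, 0, 0, 0, 0, -2.9, -2.4, 0, 0, 0, 0, 0, -2.9, -2.4, 0, 0, 0, 0])

```text
clock: 1.7
tool_pos: [0.3734, -0.4361, 0.2983]
orientation: [180.0, 0.0, -89.4]
force: [0.8, 0.2, 1.0]
opening: 0.001
gripper_force: 0.0
```

Request:
move_arm(moves=[0, -2.9, -2.4, 0, 0, 0, 0, 0, -2.9, -2.4, 0, 0, 0, 0, 0, -2.9, -2.4, 0, 0, 0, 0, 0, -2.9, -2.4, 0, 0, 0, 0, 0, -2.9, -2.4, 0, 0, 0, 0, 0, -2.9, -2.4, 0, 0, 0, 0, 0, -2.9, -2.4, 0, 0, 0, 0, 0, -2.9, -1.2, 0, 0, 0, 0])

```text
clock: 2.5
tool_pos: [0.5514, -0.2021, 0.2977]
orientation: [179.9, 0.0, -89.3]
force: [-0.1, -0.3, -0.1]
opening: 0.0004
gripper_force: 0.0
```

Request:
move_arm(moves=[0, 0, -0.4, 2.7, 0, 0, 0, 0, 0, 0, 2.7, 0, 0, 0, 0, 0, 0, 2.7, 0, 0, 0, 0, 0, 0, 2.7, 0, 0, 0, 0, -1.5, 0, 0, 0, 0, 0, 0, -1.5, 0, 0, 0, 0, 0, 0, -1.0, 0, 0, 0, 0, 0])

```text
clock: 3.2
tool_pos: [0.5546, -0.1622, 0.1919]
orientation: [-179.9, -0.0, -89.3]
force: [-0.0, 0.5, -0.3]
opening: 0.0008
gripper_force: 0.0
```

Request:
move_arm(moves=[0, -1.2, 0, 0.1, 0, 0, 0, 0, -1.2, 0, 0.2, 0, 0, 0, 0, -1.1, 0, 0.4, 0, 0, 0, 0, -1.1, 0, 0.4, 0, 0, 0, 0, -1.0, 0, 0.6, 0, 0, 0, 0, -0.9, 0, 0.7, 0, 0, 0])

```text
clock: 3.8
tool_pos: [0.5532, -0.0977, 0.1661]
orientation: [-180.0, 0.0, -89.4]
force: [0.9, -0.5, 0.2]
opening: 0.0005
gripper_force: 0.6
```

```bash
python3 - <<'E'
from h import *
a=snap('scene');cv2.imwrite('pics/d.png',cv2.cvtColor(cv2.resize(a[60:230,150:350],None,fx=3,fy=3,interpolation=3),cv2.COLOR_RGB2BGR))
E
```

```text
(no output)
```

View pics/d.png

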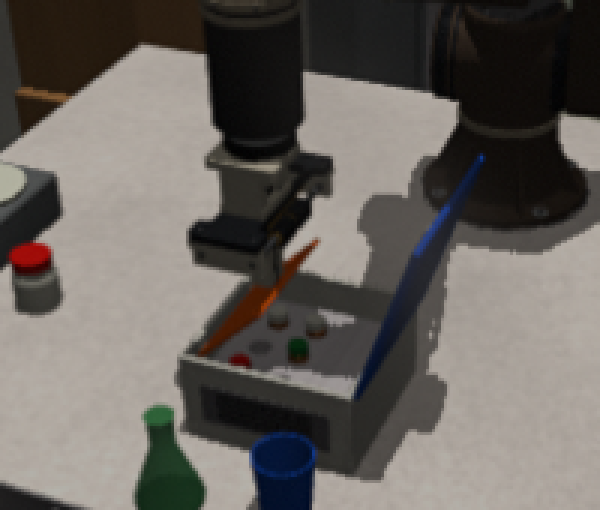

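The picture shows the flap at about 45°, crop pixels (260,300), with the fingertips behind it. The body is clear of the lid. I'll carry on round the arc.

Request:
move_arm(moves=[0, -0.8, 0, 0.8, 0, 0, 0, 0, -0.7, 0, 0.9, 0, 0, 0, 0, -0.5, 0, 1.0, 0, 0, 0, 0, -0.5, 0, 1.0, 0, 0, 0, 0, -0.3, 0, 1.0, 0, 0, 0, 0, -0.1, 0, 0.8, 0, 0, 0, 0, 0, 0, 0.4, 0, 0, 0])

```text
clock: 4.55
tool_pos: [0.5525, -0.0694, 0.1065]
orientation: [179.9, 0.0, -89.4]
force: [-0.2, 1.1, 1.4]
opening: 0.0007
gripper_force: 0.5
```

Press gently until the force shows the stop.

Request:
move_arm(moves=[0, 0, 0, 0.1, 0, 0, 0, 0, 0, 0, 0.1, 0, 0, 0, 0, 0, 0, 0, 0, 0, 0])

```text
clock: 4.85
tool_pos: [0.5529, -0.0697, 0.1059]
orientation: [-180.0, 0.0, -89.4]
force: [0.8, 0.8, 0.1]
opening: 0.0005
gripper_force: 0.0
```

Request:
move_arm(moves=[0, 0, 0, 0.2, 0, 0, 0, 0, 0, 0, 0.1, 0, 0, 0, 0, 0, 0, 0, 0, 0, 0])

```text
clock: 5.15
tool_pos: [0.5531, -0.0698, 0.1054]
orientation: [-179.9, -0.0, -89.3]
force: [-9.1, 3.3, 24.3]
opening: 0.0007
gripper_force: 11.7
```

The stop is reached (24 N, tip at z = 97.4 mm). Now I lift clear.

Request:
move_arm(moves=[0, 0, 0, -1, 0, 0, 0, 0, 0, 0, -4, 0, 0, 0, 0, 0, 0, -4.5, 0, 0, 0, 0, 0, 0, -4.5, 0, 0, 0, 0, 0, 0, -4.5, 0, 0, 0, 0, 0, 0, -4.5, 0, 0, 0, 0, 0, 0, -4.5, 0, 0, 0, 0, 0, 0, -3, 0, 0, 0])

```text
clock: 5.95
tool_pos: [0.5531, -0.07, 0.4117]
orientation: [-179.7, 0.0, -89.4]
force: [0.5, 0.7, 0.7]
opening: 0.0003
gripper_force: 0.0
```

```bash
python3 - <<'E'
from h import *
a=snap('scene');snap('top');import meas;meas.run()
s=load('scene');hsv=cv2.cvtColor(s['p'],cv2.COLOR_RGB2HSV);v,u=np.nonzero(cv2.inRange(hsv,(3,120,40),(18,255,255)));P,ok=pts(s,np.c_[u,v]);g=ok&(abs(P[:,0]-.55)<.12)&(abs(P[:,1]+.09)<.08)&(P[:,2]<.25);print(g.sum(),np.percentile(P[g],[2,50,98],axis=0))
cv2.imwrite('pics/e.png',cv2.cvtColor(cv2.resize(a[60:230,150:350],None,fx=3,fy=3,interpolation=3),cv2.COLOR_RGB2BGR))
E
```

```text
scene orange 916 c [ 0.5562 -0.0954  0.0953] n [-0.008 -0.004  1.   ] range [[0.476, -0.151, 0.09], [0.63, -0.042, 0.1]] tilt deg 89.5 yaw n -152.2
scene blue 147 c [0.5857 0.093  0.2657] n [-0.016  0.947 -0.32 ] range [[0.46, 0.048, 0.13], [0.657, 0.107, 0.3]] tilt deg -18.7 yaw n 91.0
top orange 175 c [ 0.5161 -0.0875  0.0976] n [0.077 0.016 0.997] range [[0.484, -0.147, 0.09], [0.534, -0.044, 0.105]] tilt deg 85.5 yaw n 12.1
top blue 32 c [0.495  0.0672 0.2016] n [-0.024  0.948 -0.317] range [[0.459, 0.042, 0.129], [0.646, 0.105, 0.304]] tilt deg -18.5 yaw n 91.5
948 [[ 0.46661066 -0.15042468  0.08883656]
 [ 0.55739358 -0.09464467  0.09531751]
 [ 0.62893957 -0.04252238  0.09907906]]
```

View pics/e.png

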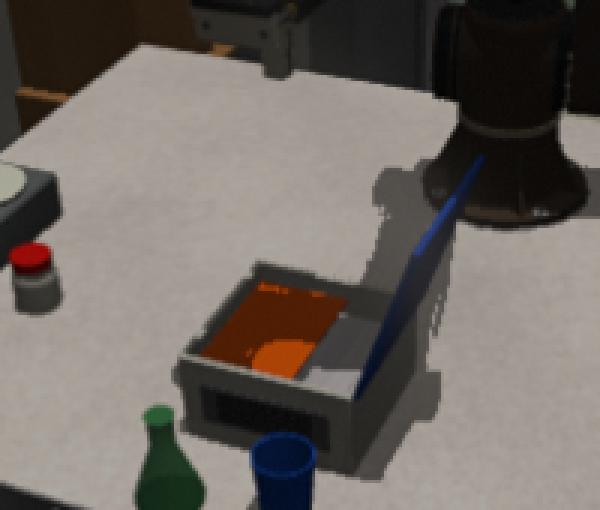

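The flap lies flat in the box, crop pixels (270,325), and the lid is unmoved. Now I go over and behind the lid.

Request:
move_arm(moves=[0, -4.5, 0, 0, 0, 0, 0, 0, -4.5, 0, 0, 0, 0, 0, 0, -4.5, 0, 0, 0, 0, 0, 0, -4.5, 0, 0, 0, 0, 0, 0, -4.5, 0, 0, 0, 0, 0, 0, 0, 0, 4.5, 0, 0, 0, 0, 0, 0, 4.5, 0, 0, 0, 0, 0, 0, 4.5, 0, 0, 0])

```text
clock: 6.85
tool_pos: [0.5498, 0.1558, 0.2706]
orientation: [-180.0, 0.0, -89.3]
force: [0.1, 1.2, -0.1]
opening: 0.0004
gripper_force: 0.0
```

Request:
move_arm(moves=[0, 2, 0, 0, 0, 0, 0, 0, 1.3, 0, 0, 0, 0, 0, 0, 1.0, 0, 0, 0, 0, 0, 0, 1.0, 0, 0, 0, 0, 0, 0, 1.0, 0, 0, 0, 0, 0, 0, 1.0, 0, 0, 0, 0, 0, 0, 1.0, 0, 0, 0, 0, 0, 0, 1.0, 0, 0, 0, 0, 0])

```text
clock: 7.65
tool_pos: [0.5514, 0.0615, 0.2727]
orientation: [-180.0, 0.0, -89.4]
force: [0.3, 1.3, 0.9]
opening: 0.0004
gripper_force: 1.3
```

Request:
move_arm(moves=[0, 1.4, 0, 0.1, 0, 0, 0, 0, 1.4, 0, 0.2, 0, 0, 0, 0, 1.4, 0, 0.3, 0, 0, 0, 0, 1.3, 0, 0.3, 0, 0, 0, 0, 1.2, 0, 0.4, 0, 0, 0, 0, 1.2, 0, 0.6, 0, 0, 0, 0, 1.1, 0, 0.7, 0, 0, 0, 0, 1.1, 0, 0.8, 0, 0, 0])

```text
clock: 8.45
tool_pos: [0.5523, -0.0397, 0.2379]
orientation: [180.0, -0.0, -89.4]
force: [1.0, 0.7, 1.3]
opening: 0.0002
gripper_force: 1.0
```

```bash
python3 - <<'E'
from h import *
a=snap('scene');cv2.imwrite('pics/f.png',cv2.cvtColor(cv2.resize(a[60:230,150:350],None,fx=3,fy=3,interpolation=3),cv2.COLOR_RGB2BGR))
E
```

```text
(no output)
```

View pics/f.png

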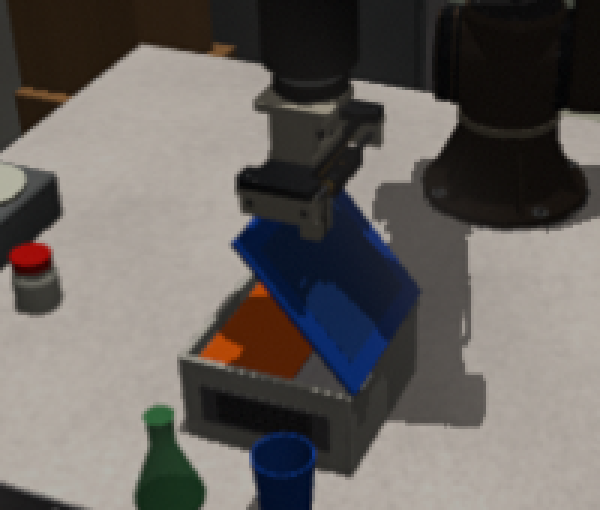

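The lid is at about 50° with the fingertips on its outer face at crop (315,235), and the flap is still flat. I'll carry on.

Request:
move_arm(moves=[0, 1.1, 0, 0.6, 0, 0, 0, 0, 0.9, 0, 0.9, 0, 0, 0, 0, 0.9, 0, 1.0, 0, 0, 0, 0, 0.8, 0, 1.1, 0, 0, 0, 0, 0.5, 0, 0.9, 0, 0, 0, 0, 0.5, 0, 0.9, 0, 0, 0, 0, 0.4, 0, 0.9, 0, 0, 0, 0, 0.3, 0, 0.9, 0, 0, 0])

```text
clock: 9.3
tool_pos: [0.553, -0.0929, 0.1658]
orientation: [180.0, -0.0, -89.4]
force: [-0.5, -0.3, 1.8]
opening: 0.0007
gripper_force: 0.5
```

Request:
move_arm(moves=[0, 0.2, 0, 0.7, 0, 0, 0, 0, 0.2, 0, 0.7, 0, 0, 0, 0, 0.1, 0, 0.7, 0, 0, 0, 0, 0.1, 0, 0.6, 0, 0, 0, 0, 0, 0, 0.5, 0, 0, 0, 0, 0, 0, 0.4, 0, 0, 0])

```text
clock: 9.9
tool_pos: [0.5531, -0.0986, 0.1302]
orientation: [180.0, -0.0, -89.4]
force: [0.2, -1.0, 0.0]
opening: 0.0003
gripper_force: 0.4
```

Request:
move_arm(moves=[0, 0, 0, 0.1, 0, 0, 0, 0, 0, 0, 0.1, 0, 0, 0, 0, 0, 0, 0.1, 0, 0, 0, 0, 0, 0, 0.1, 0, 0, 0, 0, 0, 0, 0, 0, 0, 0])

```text
clock: 10.4
tool_pos: [0.5531, -0.0985, 0.1268]
orientation: [-180.0, 0.0, -89.4]
force: [-1.4, -0.4, 1.7]
opening: 0.0003
gripper_force: 1.4
```

Request:
move_arm(moves=[0, 0, 0, 0.1, 0, 0, 0, 0, 0, 0, 0.1, 0, 0, 0, 0, 0, 0, 0.1, 0, 0, 0, 0, 0, 0, 0, 0, 0, 0])

```text
clock: 10.8
tool_pos: [0.5532, -0.0986, 0.1266]
orientation: [-179.9, -0.0, -89.3]
force: [-10.8, 4.6, 26.4]
opening: 0.0006
gripper_force: 13.0
```

The lid is firm at its stop (26 N, tip at 118.6 mm). I retreat and check.

Request:
move_arm(moves=[0, 0, 0, -1, 0, 0, 0, 0, 0, 0, -3, 0, 0, 0, 0, 0, 0, -4.5, 0, 0, 0, 0, 0, 0, -4.5, 0, 0, 0, 0, 0, 0, -4.5, 0, 0, 0, 0, 0, 0, -4.5, 0, 0, 0, 0, 0, 0, -2, 0, 0, 0, 0, 0, 0, 0, 0, 0, 0])

```text
clock: 11.6
tool_pos: [0.5544, -0.0987, 0.3676]
orientation: [-179.6, 0.0, -89.4]
force: [0.4, -0.7, -0.3]
opening: 0.0005
gripper_force: 0.0
```

```bash
python3 - <<'E'
from h import *
a=snap('scene');s=load('scene');hsv=cv2.cvtColor(a,cv2.COLOR_RGB2HSV);v,u=np.nonzero(cv2.inRange(hsv,(105,120,40),(125,255,255)));P,ok=pts(s,np.c_[u,v]);g=ok&(abs(P[:,0]-.55)<.12)&(abs(P[:,1]+.06)<.12)&(P[:,2]>.1)&(P[:,2]<.25);P=P[g];c=P.mean(0)
A=np.c_[P[:,:2]-c[:2],np.ones(len(P))];print(len(P),np.linalg.lstsq(A,P[:,2],rcond=None)[0],np.percentile(P,[1,99],axis=0),ctrl.get_obs()['force'])
cv2.imwrite('pics/g.png',cv2.cvtColor(cv2.resize(a[60:250,140:350],None,fx=3,fy=3,interpolation=3),cv2.COLOR_RGB2BGR))
E
```

```text
2156 [-0.00104878 -0.00086593  0.11697206] [[ 0.46130784 -0.15852897  0.11263905]
 [ 0.65630058  0.03420634  0.1212248 ]] [ 0.28281791 -0.23512088 -1.34410777]
```

View pics/g.png

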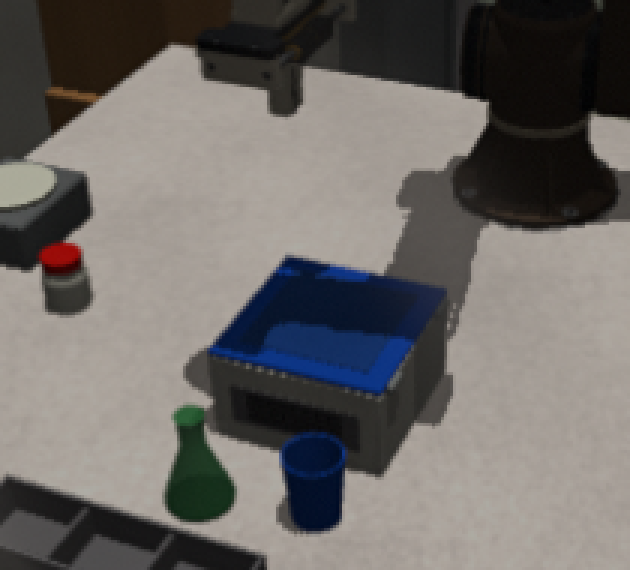

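The lid is flat and shut, crop (330,325), with a slope under 0.1°. The flask, beaker and jar still stand where they were, and the gripper touches nothing.

```bash
python3 -c "
from plant import ctrl
print(ctrl.close_job())"
```

```text
the job is handed in; nothing more can be done
None
```

The job is handed in at about 12 s on the clock: I folded the flap flat first, then pushed the lid over slowly and pressed it shut, and the flask, beaker and jar stand where they were; the vials, now under the lid, I could not see at the end.

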